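# Clamp a pillow-block bearing in its fixture with the hex key

### The job

Fix the blue pillow-block bearing in the clamping fixture: set it down flat in the pocket and let go, then take the red T-handle hex key from its wooden stand, press it down on the clamp's hex socket and turn it bit by bit clockwise until it drops all the way in, and turn the clamp clockwise up to its stop so that the jaw grips the block tight against the back wall. Then put the key back upright in its stand, all the way down; the clamp must stay tight, and the other things on the bench must be left where they are.

Things in the scene. Friction and masses are not known exactly. Their poses are not given: they have to be found in the camera images.
- pillow_block: blue cast pillow-block bearing, about 0.6 kg, standing on its foot, 38 (x) x 127 (y) x 14 mm, ends slightly tapered. On it the round housing, 60 mm diameter, 32 mm thick between flat faces looking to +x and -x, top 65 mm above the underside. Grip across the 32 mm (along x) about 50 mm above the underside. Origin: centre of the underside; z up. Either way round fits
- fixture: clamping fixture fixed to the bench: grey steel base plate 180 (x, from -104 to +76 mm) x 184 (y) x 12 mm; origin on its underside. On it a pocket and a cam clamp. +x points from the clamp (dark jaw, round steel boss with hex socket) to the back wall of the pocket, y along the pocket
- pocket (a point): on the pocket floor, 12 mm above the bench: the middle of the block's underside when pressed against the back wall; fixture axes. The block's 127 mm lie along y, between end stops with 1.5 mm play at each end; back wall's face at x = +19 mm. Walls and jaw are 12 mm high, their upper half sloped 4 to 5 mm outwards as a lead-in. The open jaw leaves 3.5 mm play in x: the middle of the space is at x = -1.8 mm
- clamp_jaw: sliding clamp jaw, dark steel shoe 61 mm wide, 12 mm high, captive in its guides in front of the pocket (its top 24 mm, the guides' lips 28 mm above the bench); origin on the middle of its pressing face, at x = +8.5 mm of the fixture when open; the cam pushes it to +x and it meets the block's foot at about +12 mm
- socket_mouth (a point): centre of the mouth of the clamp's hex socket, on the vertical axis of the cam spindle, 38 mm above the bench; fixture axes (they do not turn with the spindle). Socket 25.4 mm across flats, 14 mm deep, mouth chamfered 1.5 mm, in a round steel boss of 43 mm diameter
- socket_floor (a point): floor of the hex socket, 24 mm above the bench. The spindle's angle is not measured: at its open stop two flats are square to the fixture's x axis; it starts 0.05 to 0.65 rad clockwise (from above) of that and turns clockwise to a stop at 1.6 rad. It grips in the last 0.4 rad, needs under 0.5 N m and stays by friction. Red line on the boss: at the white mark when open, at the red when tight
- hex_key: T-handle hex key, 0.3 kg, upright in the stand, any yaw. Origin: centre of the lower end, z up. Hex end 24 mm across flats, 36 mm long, tip tapered to 18 mm over 4 mm, two flats square to the key's x; shank 18 mm; red T-grip 22 (x) x 112 (y) x 26 mm centred 105 mm up: grip its middle along x. Misaligned, it rests 3 to 4 mm below the socket's mouth; aligned within about 0.1 rad it drops to 14 mm
- key_stand: wooden key stand fixed to the bench, 92x92 mm at the foot, upper block 72x72 mm, 46 mm high; origin: centre of the underside
- stand_mouth (a point): centre of the mouth of the stand's round hole, 32 mm diameter, 36 mm deep, 46 mm above the bench; the hole's floor is 10 mm above the bench, where the key's lower end rests
- spray_can: white and red cleaner spray can, 67 mm round, 208 mm tall, upright at the back; a bystander; origin at its foot
- pliers: pliers with red handles, 168 mm long, lying flat near the front edge; a bystander; origin under its middle
- caliper: steel vernier caliper, 216 mm long, lying flat near the front edge; a bystander; origin under its middle
- sealant_tube: blue and white sealant tube, 127 mm, lying at the back; a bystander; origin under its middle
- seal_box: small blue and white carton, 60x85x28 mm, lying behind; a bystander; origin under its middle
- screwdriver_red: screwdriver with red handle, 224 mm, lying at the right; a bystander; origin under its middle
- drill_tin: closed blue-green tin of drill bits, 114x168x35 mm, lying at the back left; a bystander; origin under its middle
Mind the look-alikes: they are no part of the job. What is shaped like the clamp_jaw but purple or yellow is not meant.

How it is judged (in metres and radians):
On the way, in this order (a step that is already met when the one before it is completed fails the run):
1. the pillow block sits flat and square in the fixture's pocket, let go of (z of pillow_block in the frame of pocket between -0.003 and 0.0025 m and angle between pillow_block's own z axis and vertical below 0.035 rad and angle between the y axis of pillow_block and the y axis of fixture, either way round below 0.06 rad and x of pillow_block in the frame of pocket between -0.008 and 0.003 m and y of pillow_block in the frame of pocket between -0.004 and 0.004 m and contact force between pillow_block and the fingers below 0.3 N), for 0.2 s.
2. the hex key is down in the clamp's socket (z of pillow_block in the frame of pocket between -0.003 and 0.0025 m and angle between pillow_block's own z axis and vertical below 0.035 rad and angle between the y axis of pillow_block and the y axis of fixture, either way round below 0.06 rad and x of pillow_block in the frame of pocket between -0.008 and 0.003 m and y of pillow_block in the frame of pocket between -0.004 and 0.004 m and horizontal distance between hex_key and socket_mouth below 0.003 m and z of hex_key in the frame of socket_mouth below -0.008 m and angle between hex_key's own z axis and vertical below 0.08 rad), for 0.2 s.
3. with the key in the socket, the clamp is turned tight, the block gripped against the back wall (all of step 2 and contact force between pillow_block and clamp_jaw above 6 N and x of clamp_jaw in the frame of fixture above 0.0112 m and x of pillow_block in the frame of pocket above -0.0015 m and angle between the y axis of pillow_block and the y axis of fixture, either way round below 0.03 rad), for 0.2 s.
At the end, for the whole second after the job is handed in: block flat in the pocket (2.5 mm, 2 degrees), within 1.5 mm of the back wall and square to it (1.7 degrees), pressed by the jaw with over 6 N; key upright in the stand's hole, its lower end at least 30 mm below the mouth; both at rest (z of pillow_block in the frame of pocket between -0.003 and 0.0025 m and angle between pillow_block's own z axis and vertical below 0.035 rad and angle between the y axis of pillow_block and the y axis of fixture, either way round below 0.06 rad and x of pillow_block in the frame of pocket between -0.008 and 0.003 m and y of pillow_block in the frame of pocket between -0.004 and 0.004 m and x of pillow_block in the frame of pocket above -0.0015 m and angle between the y axis of pillow_block and the y axis of fixture, either way round below 0.03 rad and contact force between pillow_block and clamp_jaw above 6 N and x of clamp_jaw in the frame of fixture above 0.0112 m and horizontal distance between hex_key and key_stand below 0.008 m and z of hex_key in the frame of stand_mouth below -0.03 m and angle between hex_key's own z axis and vertical below 0.2 rad and linear speed of each of hex_key, pillow_block below 0.02 m/s); the robot touches nothing.
It fails at once if another thing on the bench is pushed more than 30 mm (distance of any of spray_can, pliers, caliper, sealant_tube, seal_box, screwdriver_red, drill_tin from where it was at the start of the episode above 0.03 m).
It also fails if it takes over 67 s, if anything falls off the work surface, if the arm or the gripper's body presses on something with over 40 N, if the wrist force passes 120 N, or if a joint passes its speed limit or range.

### The arm

A 6-joint arm with a two-finger parallel gripper is mounted at the origin on a cart in front of the work surface, level with it; the furniture and walls round the work are solid. World frame = base frame: x ahead of the robot, y to its left, z up, the work surface at z = 0. Lengths are in mm, angles in rad, forces in N, time in s.
With the tool pointing down it reaches from about 350 to 975 mm from the base axis. Payload 7.1 kg.
Tool frame: the origin (TCP) lies at the very end of the fingers, on their centre line; the grasp point (between the pads) lies 19 mm behind it (ctrl.grasp_offset is the distance from the TCP to the grasp point, in mm); z points along the fingers, y is the line along which they close (so a half turn about z gives the same grasp; the last joint's range is limited). The gripper opens to 88 mm and grips with 3 to 60 N. Pads are 20 mm wide; open, the fingers measure 115 mm over their backs; the gripper's body (75 mm by 178 mm) begins 61 mm behind the grasp point.
Start: joints at [1.091, 0.423, 1.63, -0, 1.089, -0.019], TCP at [277.883, 559.809, 222.675] pointing down, gripper open.
Joint ranges: [-3, 3], [-0.9, 2.11], [0.09, 2.58], [-1.31, 4.45], [0.11, 2.69], [-2.54, 2.54]. Speed limits (rad/s): [2.39, 2.39, 3.01, 3.14, 3.14, 3.14].

### API

Orientations are given as a rotation vector (axis times angle).
In Python, from workcell import ctrl, viewer, ticket, models gives the robot as it stands.
- The arm moves only by the tool play_rows, never from a script. Its arguments are lists of equal length, an entry for each row: "dp": the shift along the world's x, y, z in mm, a list of three; "yaw": the turn about the world's z in degrees. In form: {"dp": [[tx, ty, tz], ...], "yaw": [yaw, ...]}. A call has 1 to 8 rows; each row shifts and turns the commanded pose from where the row before left it; what a row does not reach is not made up. A row lasts 1/12 s, in which the tool goes at most 41.7 mm and 7.16 degrees, less where a joint would pass 70% of its speed; a pose out of reach is approached as far as the arm can. A call is refused whole if a number of a shift passes 41.7 or a number of a turn 7.16, either way. A call with a gripper value outside its range is refused whole. "gripper" is the closure, from 0 (fully open) to 1 (shut), set as the call begins (left out, the last holds). The fingers move at their own pace and stop on an object; the grip force is fixed at half the most. Time passes only in rows, so rows that do not move let the fingers close. It gives the time, the measured TCP pose, the force, the opening and the grip force at its end, in the units of the state.
- ctrl.get_obs(): the state, without advancing time (a new reading comes with each control period).
- viewer.get_image(name): name is "side" or "top" or "wrist"; returns a dict with "pixels" (384x512x3 uint8, red, green, blue), "range_z" (384x512 float32, mm along the optical axis (not along the pixel's ray), 0 where there is no reading), "fx", "fy", "cx", "cy" (pixels), "dist_coeffs" ([k1, k2, p1, p2, k3] as OpenCV has them; the pictures are not rectified), "T" (4x4, takes a point from camera to world coordinates); the wrist camera has in their place "hand_eye" (4x4, takes a point from camera to tool coordinates, whose origin is the TCP and whose axes are the flange's). Camera axes: x right, y up, looking along -z (the intrinsics and any distortion apply to the point x, -y, -z); pixel columns grow to the right and rows downward; lengths in mm; the calibration is good to about 2 mm. A picture is of the moment at which its call begins: read the wrist's pose just before it.
- ticket.close_job(): hands the job in; it is judged then, once.
Trained networks look in a picture, given as the dict that the camera call returned (one of the last four; its "shot" number tells which), for a name from the list of things; names that differ only in an ending like _2 or _b are one class to them, and where a whole thing is asked for, a point or a joint stands for the part that bears it (a point fixed in the world has none). Each returns a list of dicts, best first, with "conf" (0 to 1); they miss things now and then, are a little off and sometimes report something else, mostly with a low value. They report only what shows in the picture. A call takes as long as a camera call. They do not tell look-alikes from the thing itself.
- models.look_for(picture, name): "bbox" ([centre column, centre row, width, height] in pixels, round what is visible of it).
- models.landmark_of(picture, name): "location" ([column, row] in pixels: a listed point, or the origin of a listed thing).
The state is a dict: "t": time; "qpos": joint angles; "qvel": joint speeds; "joint_torque": joint torques, N m; "ee_pos": TCP position; "orientation": TCP orientation; "ft_force": force on the tool from outside, world axes, zero at the start; "moment": the same for the moment, N m; "width": finger opening in mm; "grasp_force": force on a finger pad.
Only numpy, scipy, OpenCV 4.12 (cv2) and the standard library are available. Lean on these libraries where they do the work, as an engineer would, in place of code of your own. Each camera call takes 0.05 s, during which the arm holds its last target. There are 200 camera calls.

## Working session

There is one attempt and no reset: what is moved stays moved. The work goes in short steps, Python scripts to look and compute and a tool call to move; the robot and the scene stay as the last step left them, time stands still between calls to the robot, and variables do not carry over. Pictures are saved under pics/ and viewed, at most 10 in all, crops included, and the job is handed in when it is done.

Besides the shell and the picture viewer there is one more tool, called after "Call:" by a JSON object that holds its "op" and its "data", one argument or row to a line. play_rows: Moves the arm, as the interface text tells. Its arguments: {"type":"object","properties":{"dp":{"type":"array"},"yaw":{"type":"array"},"gripper":{"type":"number"}},"required":["dp","yaw"]}

```bash
mkdir -p pics; ls; cat > h.py <<'E'
import numpy as np, cv2
from scipy.spatial.transform import Rotation as R
from workcell import ctrl, viewer, ticket, models
def shot(name):
    o=ctrl.get_obs(); p=viewer.get_image(name)
    if 'T' in p: T=np.array(p['T'])
    else:
        W=np.eye(4); W[:3,:3]=R.from_rotvec(o['orientation']).as_matrix(); W[:3,3]=o['ee_pos']; T=W@np.array(p['hand_eye'])
    K=np.array([[p['fx'],0,p['cx']],[0,p['fy'],p['cy']],[0,0,1.]]); d=np.array(p['dist_coeffs'],float)
    return p,T,K,d
def ray(s,uv):
    p,T,K,d=s; uv=np.array(uv,float).reshape(-1,1,2)
    n=cv2.undistortPoints(uv,K,d).reshape(-1,2)
    return np.c_[n[:,0],-n[:,1],-np.ones(len(n))]
def at_z(s,uv,z):
    v=ray(s,uv)@s[1][:3,:3].T; c=s[1][:3,3]
    return c+v*((z-c[2])/v[:,2])[:,None]
def proj(s,P):
    p,T,K,d=s; q=(np.atleast_2d(P)-T[:3,3])@T[:3,:3]; q=q*[1,-1,-1]
    return cv2.projectPoints(q.reshape(-1,1,3),np.zeros(3),np.zeros(3),K,d)[0].reshape(-1,2)
def cloud(s):
    p=s[0]; h,w=p['range_z'].shape; vv,uu=np.mgrid[:h,:w]
    r=ray(s,np.c_[uu.ravel(),vv.ravel()])*p['range_z'].reshape(-1,1)
    P=r@s[1][:3,:3].T+s[1][:3,3]; P[p['range_z'].ravel()==0]=np.nan
    return P.reshape(h,w,3)
def save(s,n): cv2.imwrite('pics/'+n,s[0]['pixels'][:,:,::-1])
E
python3 - <<'E'
from h import *
for c in ['top','side']:
    s=shot(c); save(s,c+'0.png'); print(c,s[1][:3,3].round(),s[2][0,0])
    for n,z in [('pillow_block',0),('fixture',0),('pocket',12),('clamp_jaw',18),('socket_mouth',38),('hex_key',10),('stand_mouth',46),('key_stand',0)]:
        for m in models.landmark_of(s[0],n)[:3]:
            print(n,round(m['conf'],2),np.round(m['location']),at_z(s,m['location'],z)[0].round(1))
o=ctrl.get_obs(); print(o)
E
cd pics; python3 -c "
import cv2,numpy as np
cv2.imwrite('both.png',cv2.resize(np.vstack([cv2.imread('top0.png'),cv2.imread('side0.png')])[:, :],None,fx=.78,fy=.78))"
```

```text
pics
top [ 469.  -28. 1195.] 397.6149389268109
pillow_block 0.87 [322. 204.] [ 536.5 -251.9    0. ]
fixture 0.56 [234. 194.] [559.3  13.6   0. ]
pocket 0.6 [238. 183.] [591.6   0.6  12. ]
clamp_jaw 0.72 [332. 235.] [ 442.6 -281.2   18. ]
clamp_jaw 0.59 [287. 145.] [ 709.8 -142.3   18. ]
clamp_jaw 0.49 [251. 260.] [366.4 -42.4  18. ]
socket_mouth 0.69 [230. 212.] [505.2  21.8  38. ]
socket_mouth 0.67 [229. 213.] [502.2  24.3  38. ]
hex_key 0.68 [159. 203.] [528.2 236.6  10. ]
hex_key 0.28 [157. 204.] [523.3 241.2  10. ]
stand_mouth 0.96 [155. 202.] [529.6 240.   46. ]
stand_mouth 0.64 [166. 268.] [339.7 201.6  46. ]
stand_mouth 0.47 [234. 183.] [588.1  11.9  46. ]
key_stand 0.92 [158. 204.] [526.8 240.    0. ]
key_stand 0.19 [159. 206.] [520.3 237.6   0. ]
side [  584. -1061.   547.] 359.6197326129602
pillow_block 0.67 [244. 249.] [ 546.8 -248.4    0. ]
pillow_block 0.31 [257. 203.] [581.9  28.6   0. ]
fixture 0.92 [248. 202.] [552.   34.4   0. ]
fixture 0.7 [312. 247.] [ 730.6 -237.8    0. ]
pocket 0.65 [258. 206.] [587.2 -15.7  12. ]
clamp_jaw 0.72 [204. 255.] [ 447.1 -299.7   18. ]
[... 310 characters left out ...]
5. 197.] [513.7 -18.9  46. ]
{'t': 0.9, 'qpos': array([ 1.09100373e+00,  4.23039453e-01,  1.62983409e+00,  1.87158538e-05,
        1.08862827e+00, -1.90094635e-02]), 'qvel': array([-0.00071806,  0.00183039, -0.00116427,  0.00018542, -0.00158037,
       -0.0014911 ]), 'joint_torque': array([ 1.62208031e-03, -5.44556987e+01, -2.74057299e+01,  6.45721215e-02,
        1.66781293e-02,  4.38595737e-05]), 'ee_pos': array([277.89310608, 559.84445986, 222.73884332]), 'orientation': array([7.17422034e-01, 3.05857321e+00, 1.44695320e-04]), 'ft_force': array([ 0.7571906 , -0.216071  , -1.11815561]), 'moment': array([-0.0001965 , -0.00329766, -0.00700259]), 'grasp_force': 0.0, 'width': 87.68054756157775}
```

View pics/top0.png

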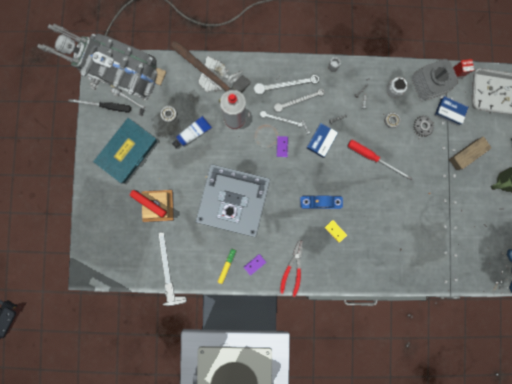

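View pics/side0.png

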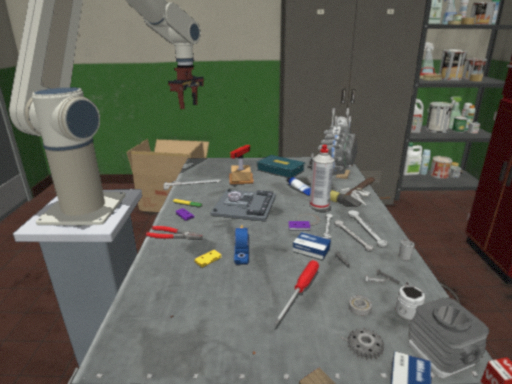

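```bash
python3 - <<'E'
from h import *
s=shot('wrist'); print(np.round(s[0]['hand_eye'],2),s[2][0,0]); print(s[1].round(2))
s=shot('top'); P=cloud(s)
g=s[0]['pixels'].astype(int)
m=(g[...,0]>130)&(g[...,1]<70)&(g[...,2]<70)&(P[...,2]>80)&(P[...,2]<140)&(abs(P[...,1]-240)<90)&(abs(P[...,0]-528)<90)
Q=P[m]; print(m.sum(),np.median(Q,0),cv2.minAreaRect(Q[:,:2].astype(np.float32)))
m=(g[...,2]>g[...,0]+60)&(P[...,2]>-5)&(abs(P[...,1]+250)<90)&(abs(P[...,0]-535)<60)
Q=P[m]; print(m.sum(),np.median(Q,0),cv2.minAreaRect(Q[:,:2].astype(np.float32)))
E
```

```text
[[-0.0000e+00  9.7000e-01  2.6000e-01  7.0330e+01]
 [ 1.0000e+00  0.0000e+00  0.0000e+00 -1.2000e-01]
 [ 0.0000e+00  2.6000e-01 -9.7000e-01 -1.6128e+02]
 [ 0.0000e+00  0.0000e+00  0.0000e+00  1.0000e+00]] 292.6052528558656
[[ 4.5000e-01 -8.6000e-01 -2.3000e-01  2.1484e+02]
 [ 9.0000e-01  4.3000e-01  1.2000e-01  5.9100e+02]
 [-0.0000e+00 -2.6000e-01  9.7000e-01  3.8402e+02]
 [ 0.0000e+00  0.0000e+00  0.0000e+00  1.0000e+00]]
280 [521.31924141 241.30768141 127.44644623] ((520.7373657226562, 240.80764770507812), (107.81864166259766, 20.149150848388672), 58.160213470458984)
424 [ 539.48019599 -241.13621687   26.9698447 ] ((541.1312866210938, -248.0069580078125), (36.201263427734375, 128.05166625976562), 1.0945531129837036)
```

Call:
{"op": "play_rows", "data": {
  "dp": [
    [25, -38, 10],
    [25, -38, 15],
    [25, -38, 15],
    [25, -38, 15],
    [25, -38, 15],
    [25, -38, 10],
    [25, -38, 10],
    [20, -30, 0]
  ],
  "yaw": [0, 0, 0, 0, 0, 0, 0, 0]
}}

```text
t: 1.67
ee_pos: [453.7, 294.0, 303.9]
orientation: [0.717, 3.056, 0.004]
ft_force: [0.8, 0.7, 0.4]
width: 87.9
grasp_force: 0.0
```

```bash
python3 - <<'E'
from h import *
s=shot('wrist'); save(s,'w1.png'); np.save('w1.npy',np.array([0])); P=cloud(s); g=s[0]['pixels'].astype(int)
m=(g[...,0]>110)&(g[...,1]<60)&(g[...,2]<60)&(abs(P[...,2]-110)<30)&(abs(P[...,1]-240)<90)&(abs(P[...,0]-528)<90)
Q=P[m]; print(m.sum(),Q.mean(0),np.percentile(Q[:,2],[5,50,95]),cv2.minAreaRect(Q[Q[:,2]>112][:,:2].astype(np.float32)))
for n,z in [('hex_key',10),('stand_mouth',46),('key_stand',0)]:
    for k in models.landmark_of(s[0],n)[:2]: print(n,k['conf'],k['location'],at_z(s,k['location'],z)[0].round(1))
m=(abs(P[...,2]-46)<5)&(abs(P[...,1]-240)<60)&(abs(P[...,0]-525)<60)
print(m.sum(),P[m].mean(0),cv2.minAreaRect(P[m][:,:2].astype(np.float32)))
E
```

```text
670 [505.6453564  228.94427925 123.61650839] [113.3313149  125.51520615 128.10502373] ((518.8433227539062, 242.26718139648438), (107.20162200927734, 20.405906677246094), 58.338932037353516)
hex_key 0.57 [243.2, 212.8] [520.1 247.   10. ]
stand_mouth 0.63 [240.0, 218.4] [515.6 244.8  46. ]
key_stand 0.56 [236.7, 209.1] [512.4 238.5   0. ]
1360 [509.21412553 247.54601393  45.0659626 ] ((519.1881103515625, 241.40570068359375), (72.8220443725586, 71.258056640625), 4.695803165435791)
```

Call:
{"op": "play_rows", "data": {
  "dp": [
    [15, -38, 5],
    [15, -38, 5],
    [15, -38, 5],
    [15, -38, 5],
    [15, -38, 0],
    [10, -38, 0],
    [10, -38, 0],
    [0, -10, 0]
  ],
  "yaw": [-7, -7, -7, -7, -7, -7, -7, -7]
}}

```text
t: 2.53
ee_pos: [548.1, 16.9, 321.5]
orientation: [2.077, 2.356, -0.001]
ft_force: [-0.3, 0.3, 0.1]
width: 87.9
grasp_force: 0.0
```

Call:
{"op": "play_rows", "data": {
  "dp": [
    [0, 0, 0],
    [0, 0, 0]
  ],
  "yaw": [-7, 0]
}}

```text
t: 2.7
ee_pos: [547.0, 20.1, 321.3]
orientation: [-2.214, -2.227, 0.0]
ft_force: [0.1, 0.5, -0.0]
width: 87.6
grasp_force: 0.0
```

```bash
python3 - <<'E'
from h import *
s=shot('wrist'); save(s,'w2.png'); P=cloud(s); np.savez('w2.npz',P=P,img=s[0]['pixels'],T=s[1],K=s[2],d=s[3])
for n,z in [('fixture',0),('pocket',12),('socket_mouth',38),('socket_floor',24),('clamp_jaw',18)]:
    for k in models.landmark_of(s[0],n)[:2]: print(n,k['conf'],k['location'],at_z(s,k['location'],z)[0].round(1))
cv2.imwrite('pics/w12.png',cv2.resize(cv2.imread('pics/w2.png'),(800,600)))
E
```

```text
pocket 0.82 [273.6, 172.5] [584.1   4.5  12. ]
socket_mouth 0.75 [223.3, 161.6] [504.9  25.7  38. ]
socket_mouth 0.28 [262.6, 165.2] [565.   20.5  38. ]
socket_floor 0.64 [226.3, 164.1] [508.2  19.8  24. ]
clamp_jaw 0.77 [197.1, 318.9] [ 447.4 -273.5   18. ]
clamp_jaw 0.73 [261.8, 164.7] [564.5  18.1  18. ]
```

View pics/w12.png

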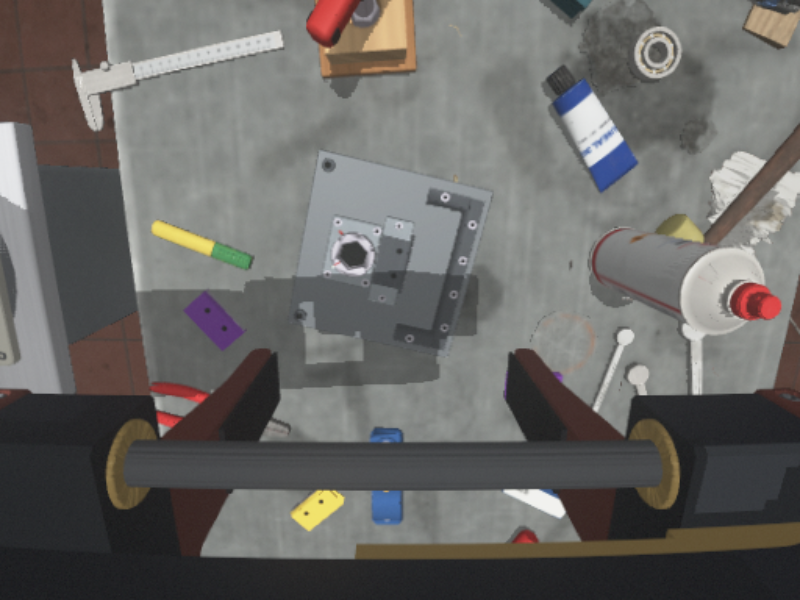

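Call:
{"op": "play_rows", "data": {
  "dp": [
    [0, -38, -10],
    [0, -38, -10],
    [0, -38, -10],
    [0, -38, -10],
    [0, -38, -10],
    [0, -38, -10],
    [0, -30, -10],
    [0, 0, 0]
  ],
  "yaw": [0, 0, 0, 0, 0, 0, 0, 0]
}}

```text
t: 3.67
ee_pos: [546.1, -242.3, 249.7]
orientation: [-2.211, -2.23, 0.003]
ft_force: [-0.6, 0.6, -0.7]
width: 87.6
grasp_force: 0.0
```

```bash
python3 - <<'E'
from h import *
D=np.load('w2.npz'); P=D['P']
near=(abs(P[...,0]-555)<125)&(abs(P[...,1]-15)<125)
m=near&(P[...,2]>7)&(P[...,2]<18); m=cv2.morphologyEx(m.astype(np.uint8),cv2.MORPH_OPEN,np.ones((3,3)))>0
print(m.sum(),np.median(P[m],0),cv2.minAreaRect(P[m][:,:2].astype(np.float32)))
m=near&(P[...,2]>33)&(P[...,2]<43); print('boss',m.sum(),P[m].mean(0),cv2.minEnclosingCircle(P[m][:,:2].astype(np.float32)))
m=near&(P[...,2]>21)&(P[...,2]<27)&(P[...,0]>590); print('wall',m.sum(),cv2.minAreaRect(P[m][:,:2].astype(np.float32)))
s=shot('wrist'); save(s,'w3.png'); P=cloud(s); g=s[0]['pixels'].astype(int)
near=(abs(P[...,0]-540)<60)&(abs(P[...,1]+248)<90)
blue=near&(g[...,2]>g[...,0]+40)
for a,b in [(8,19),(55,70),(-5,80)]:
    Q=P[blue&(P[...,2]>a)&(P[...,2]<b)]; print(a,len(Q),np.median(Q,0),cv2.minAreaRect(Q[:,:2].astype(np.float32)))
for n,z in [('pillow_block',0)]:
    for k in models.landmark_of(s[0],n)[:2]: print(n,k['conf'],k['location'],at_z(s,k['location'],z)[0].round(1))
print(ctrl.get_obs()['ee_pos'])
E
```

```text
8243 [534.12416437  29.0220818   11.26050579] ((540.52099609375, 15.476753234863281), (183.5275421142578, 179.3887481689453), 77.02698516845703)
boss 379 [507.57979919  24.0405501   36.93346066] ((507.859130859375, 23.900466918945312), 21.449935913085938)
wall 998 ((613.3779296875, 3.0517959594726562), (163.708251953125, 44.94776916503906), 89.85848236083984)
8 810 [ 542.27285858 -212.44383775   13.98805551] ((541.0092163085938, -249.717529296875), (36.617164611816406, 127.05753326416016), 0.11763297021389008)
55 806 [ 541.32042504 -247.63207493   62.12953372] ((541.3017578125, -249.44578552246094), (29.584779739379883, 43.42040252685547), 0.866447389125824)
-5 2012 [ 541.58924284 -236.8399915    44.70532265] ((540.586669921875, -249.71839904785156), (37.4622688293457, 127.05753326416016), 0.11763297021389008)
pillow_block 0.6 [248.8, 171.7] [ 542.9 -246.2    0. ]
[ 546.67969804 -238.65514911  251.11373343]
```

View pics/w3.png

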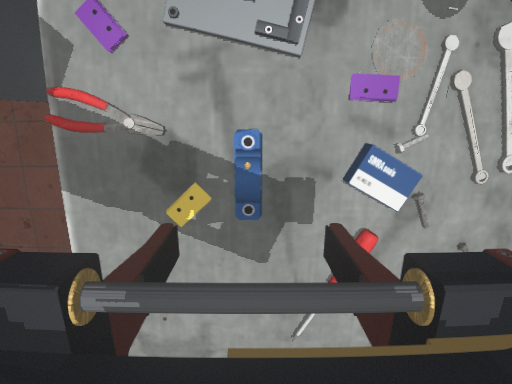

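Call:
{"op": "play_rows", "data": {
  "dp": [
    [-5, -11, -20],
    [0, 0, -35],
    [0, 0, -35],
    [0, 0, -35],
    [0, 0, -25],
    [0, 0, 0],
    [0, 0, 0]
  ],
  "yaw": [0, 0, 0, 0, 0, 0, 0]
}}

```text
t: 4.35
ee_pos: [541.9, -247.7, 101.5]
orientation: [-2.206, -2.234, 0.001]
ft_force: [-0.8, 0.4, 0.8]
width: 88.0
grasp_force: 0.0
```

```bash
python3 - <<'E'
from h import *
from scipy.optimize import minimize
D=np.load('w2.npz'); P=D['P']
def F(P,o,a):
    c,s=np.cos(a),np.sin(a); q=P-np.r_[o,0]; return np.stack([q[...,0]*c+q[...,1]*s,-q[...,0]*s+q[...,1]*c,q[...,2]],-1)
o=np.array([554.2,12.3]); a=np.radians(-12.97)
for it in range(3):
    f=F(P,o,a); pl=abs(f[...,2]-11.3)<2.5
    # extents per slab
    r=[]
    for axis,other,lim in [(0,1,(-90,90)),(1,0,(-100,72))]:
        for sgn in (-1,1):
            e=[]
            for b in np.arange(lim[0]+6,lim[1]-6,8):
                z=(f[...,other]>b)&(f[...,other]<b+8)&(abs(f[...,axis])<115)&(f[...,2]>7)
                if z.sum()>5: v=f[z][:,axis]*sgn; e.append((b+4,sgn*v.max()))
            e=np.array(e); k=np.polyfit(e[:,0],e[:,1],1); res=e[:,1]-np.polyval(k,e[:,0]); k=np.polyfit(e[abs(res)<1.5][:,0],e[abs(res)<1.5][:,1],1); r.append(k); print(axis,sgn,k.round(4),abs(res).mean().round(2))
    break
f=F(P,o,a)
for b in range(-70,71,20):
    z=(abs(f[...,1]-b)<8)&(f[...,0]>35)&(f[...,0]<75)&(f[...,2]>21)&(f[...,2]<27)
    if z.sum(): print('wall',b,f[z][:,0].min().round(1),f[z][:,0].max().round(1),f[z][:,2].mean().round(1))
z=(f[...,2]>21)&(f[...,2]<27)&(abs(f[...,0]-25)<25)&(abs(f[...,1])<100)
for sg in(-1,1):
    q=f[z&(f[...,1]*sg>50)]; print('stop',sg,q[:,1].min().round(1),q[:,1].max().round(1),len(q))
z=(f[...,2]>20)&(f[...,2]<26)&(abs(f[...,1])<28)&(f[...,0]>-25)&(f[...,0]<20); q=f[z]; print('jaw',q[:,:2].min(0),q[:,:2].max(0))
o=ctrl.get_obs();print(o['ee_pos'],np.degrees(2*np.arctan2(o['orientation'][1],o['orientation'][0]))-90)
E
```

```text
0 -1 [-4.500000e-03 -1.030961e+02] 0.2
0 1 [-5.00000e-04  7.52399e+01] 0.27
1 -1 [ 2.50000e-03 -9.10361e+01] 0.36
1 1 [-2.00000e-04  9.15233e+01] 0.73
wall -70 35.1 66.5 23.1
wall -50 52.3 66.7 23.2
wall -30 52.9 66.6 23.3
wall -10 52.0 66.5 23.3
wall 10 52.5 66.2 23.2
wall 30 52.3 66.5 23.0
wall 50 51.9 66.4 23.1
wall 70 35.2 66.3 22.9
stop -1 -79.8 -65.9 178
stop 1 67.8 79.8 188
jaw [-24.84692918 -27.81759403] [ 7.71432871 27.12488173]
[ 541.89914865 -247.66854611  101.49631487] -359.27320098096914
```

Call:
{"op": "play_rows", "data": {
  "dp": [
    [-1, -2, -25],
    [0, 0, -25],
    [0, 0, -20],
    [0, 0, 0],
    [0, 0, 0],
    [0, 0, 0]
  ],
  "yaw": [0, 0, 0, 0, 0, 0]
}}

```text
t: 4.85
ee_pos: [542.8, -251.8, 34.2]
orientation: [2.207, 2.231, 0.002]
ft_force: [-0.0, 0.1, 0.6]
width: 87.7
grasp_force: 0.0
```

Call:
{"op": "play_rows", "data": {
  "dp": [
    [0, 0, 0],
    [0, 0, 0],
    [0, 0, 0],
    [0, 0, 0],
    [0, 0, 0],
    [0, 0, 0],
    [0, 0, 0],
    [0, 0, 0]
  ],
  "yaw": [0, 0, 0, 0, 0, 0, 0, 0],
  "gripper": 1
}}

```text
t: 5.52
ee_pos: [540.9, -251.4, 31.6]
orientation: [-2.21, -2.233, 0.0]
ft_force: [-0.7, 0.1, 0.3]
width: 37.9
grasp_force: 0.0
```

Call:
{"op": "play_rows", "data": {
  "dp": [
    [0, 0, 0],
    [0, 0, 0],
    [0, 0, 0],
    [0, 0, 0]
  ],
  "yaw": [0, 0, 0, 0]
}}

```text
t: 5.85
ee_pos: [541.1, -251.5, 31.6]
orientation: [2.21, 2.233, 0.0]
ft_force: [1.4, -0.8, -0.6]
width: 31.9
grasp_force: 30.0
```

Call:
{"op": "play_rows", "data": {
  "dp": [
    [0, 0, 15],
    [0, 0, 25],
    [0, 0, 25],
    [0, 0, 20],
    [0, 0, 0],
    [0, 0, 0],
    [0, 0, 0]
  ],
  "yaw": [0, 0, 0, 0, 0, 0, 0]
}}

```text
t: 6.43
ee_pos: [539.7, -250.8, 115.1]
orientation: [-2.208, -2.231, 0.001]
ft_force: [0.0, -0.5, -5.9]
width: 31.6
grasp_force: 30.0
```

```bash
cat >> h.py <<'E'
def pose(n=6):
    A=[];B=[]
    o=ctrl.get_obs(); A.append(o['ee_pos']); v=o['orientation']; B.append(np.degrees(2*np.arctan2(v[1],v[0]))-90)
    B=(np.array(B)+180)%360-180
    return np.mean(A,0),B.mean(),o
E
python3 - <<'E'
from h import *
for i in range(2):
    q,y,o=pose(); print(q.round(2),round(y,2),o['ft_force'],o['width'],o['grasp_force'])
    s=shot('wrist')
save(s,'w4.png'); P=cloud(s)-[*q[:2],0]; g=s[0]['pixels'].astype(int)
blue=(g[...,2]>g[...,0]+40)&(abs(P[...,0])<50)&(abs(P[...,1])<80)&(P[...,2]>q[2]-40)
for a,b in [(-25,-10),(20,45)]:
    Q=P[blue&(P[...,2]-q[2]>a)&(P[...,2]-q[2]<b)]; print(a,len(Q),np.median(Q,0),Q.min(0),Q.max(0),cv2.minAreaRect(Q[:,:2].astype(np.float32)))
E
```

```text
[ 539.73 -250.84  115.11] 0.6 [ 0.01231068 -0.51137371 -5.89123607] 31.638088072158233 29.988269805908203
[ 539.56 -250.72  114.77] 0.6 [-0.11188039 -0.24420328 -7.07973129] 31.975039690441257 29.988228678703308
-25 2556 [-6.00816535e-02  4.91913075e+01  9.71233403e+01] [-19.11019719  21.77794429  94.47900054] [ 18.63131324  65.39388149 104.73410879] ((-0.23712730407714844, 43.52754211425781), (37.63643264770508, 43.6368293762207), 0.20941388607025146)
20 4491 [  0.36689418  10.07119614 145.63157781] [-15.54929179 -10.2728504  134.7730753 ] [ 16.86879449  27.49298058 149.09105744] ((0.6451969146728516, 8.600430488586426), (37.71113967895508, 32.439273834228516), 89.79936218261719)
```

View pics/w4.png

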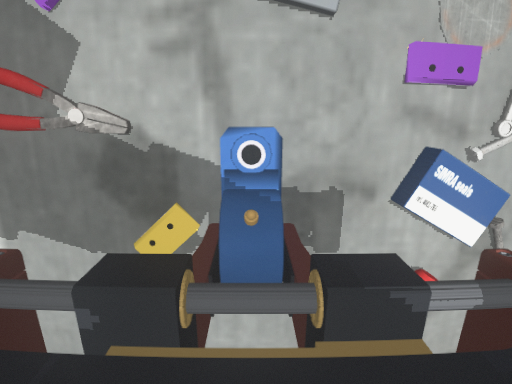

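Call:
{"op": "play_rows", "data": {
  "dp": [
    [5, 25, 0],
    [5, 34, 0],
    [5, 34, 0],
    [6, 34, 0],
    [6, 34, 0],
    [6, 34, 0],
    [6, 34, 0],
    [4, 26, 0]
  ],
  "yaw": [-1.7, -1.7, -1.7, -1.7, -1.7, -1.7, -1.7, -1.6]
}}

```text
t: 7.2
ee_pos: [583.3, 6.1, 115.2]
orientation: [-2.456, -1.956, 0.002]
ft_force: [0.1, -0.8, -5.9]
width: 31.7
grasp_force: 30.0
```

Call:
{"op": "play_rows", "data": {
  "dp": [
    [0, 0, -15],
    [0, 0, -15],
    [0, 0, 0],
    [0, 0, 0],
    [0, 0, 0],
    [0, 0, 0]
  ],
  "yaw": [0, 0, 0, 0, 0, 0]
}}

```text
t: 7.7
ee_pos: [584.3, 3.2, 87.1]
orientation: [2.457, 1.957, 0.001]
ft_force: [-0.3, -1.0, -5.5]
width: 31.7
grasp_force: 30.0
```

```bash
python3 - <<'E'
from h import *
for i in range(4):
    q,y,o=pose(); print(q.round(2),round(y,2)); s=shot('wrist')
save(s,'w5.png')
E
```

```text
[584.34   3.18  87.12] -12.94
[584.44   3.16  87.29] -12.94
[584.44   3.14  87.37] -12.94
[584.41   3.21  87.37] -12.94
```

Call:
{"op": "play_rows", "data": {
  "dp": [
    [-2, 1, -13],
    [0, 0, -13],
    [0, 0, 0],
    [0, 0, 0],
    [0, 0, 0]
  ],
  "yaw": [0, 0, 0, 0, 0]
}}

```text
t: 8.32
ee_pos: [582.1, 4.5, 60.7]
orientation: [-2.457, -1.958, 0.0]
ft_force: [0.3, 0.8, -5.2]
width: 31.8
grasp_force: 30.0
```

```bash
python3 - <<'E'
from h import *
q,y,o=pose(); print(q.round(2),round(y,2)); s=shot('wrist')
save(s,'w6.png')
cv2.imwrite('pics/w6c.png',cv2.resize(s[0]['pixels'][60:300,100:420,::-1],(800,600),interpolation=cv2.INTER_CUBIC))
P=cloud(s); a=np.radians(-12.95); c,sn=np.cos(a),np.sin(a); p=P-[554.2,12.3,0]
f=np.stack([p[...,0]*c+p[...,1]*sn,-p[...,0]*sn+p[...,1]*c,p[...,2]],-1)
g=s[0]['pixels'].astype(int); blue=(g[...,2]>g[...,0]+40)
z=blue&(abs(f[...,0]-30)<30)&(f[...,2]>35)&(f[...,2]<46); print('foot',f[z].min(0),f[z].max(0))
z=~blue&(f[...,2]>21)&(f[...,2]<27)&(abs(f[...,0]-40)<40)&(f[...,1]>30)&(f[...,1]<100); print('walls',f[z].min(0),f[z].max(0))
for b in (40,50,60,70):
    z2=z&(abs(f[...,1]-b)<5)&(f[...,0]>35); print(b,f[z2].min(0) if z2.any() else '')
E
```

```text
[582.12   4.52  60.72] -12.91
foot [10.26491161 20.37645537 40.39651213] [48.10164311 64.05522479 45.99769462]
walls [2.19684499e-03 3.00752290e+01 2.10062010e+01] [66.85824481 80.84479801 26.97670848]
40 [51.65722422 35.0551285  21.006201  ]
50 [52.52806289 45.00751528 21.04733932]
60 [52.10229352 55.00078231 21.10381863]
70 [35.33163157 65.38408474 21.01930048]
```

View pics/w6c.png

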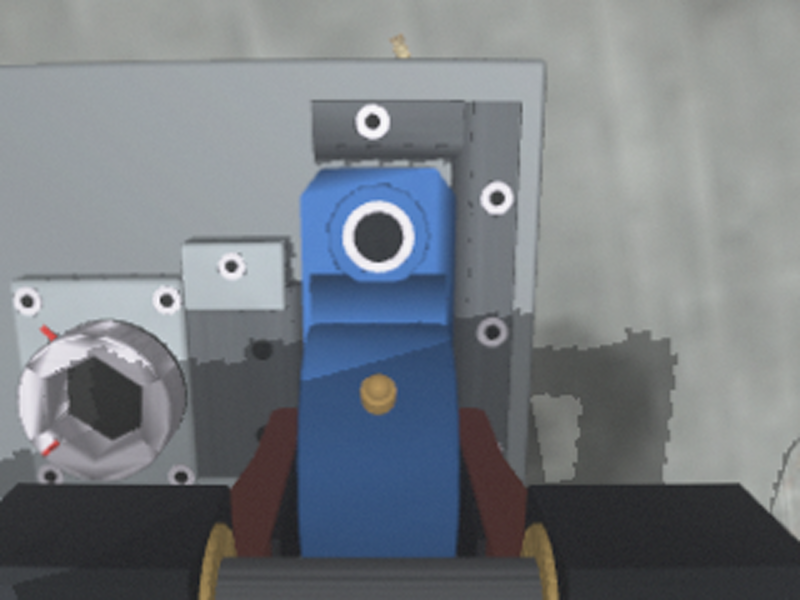

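Call:
{"op": "play_rows", "data": {
  "dp": [
    [0, 0, -6],
    [0, 0, -5],
    [0, 0, -3],
    [0, 0, -2],
    [0, 0, 0],
    [0, 0, 0]
  ],
  "yaw": [0, 0, 0, 0, 0, 0]
}}

```text
t: 8.87
ee_pos: [581.8, 4.6, 44.5]
orientation: [-2.457, -1.958, 0.001]
ft_force: [-0.8, 0.7, -5.4]
width: 32.2
grasp_force: 30.0
```

Call:
{"op": "play_rows", "data": {
  "dp": [
    [0, 0, -0.6],
    [0, 0, -0.6],
    [0, 0, 0],
    [0, 0, 0]
  ],
  "yaw": [0, 0, 0, 0]
}}

```text
t: 9.2
ee_pos: [582.1, 4.6, 43.6]
orientation: [2.457, 1.958, 0.0]
ft_force: [0.3, -0.2, -5.6]
width: 32.0
grasp_force: 30.0
```

Call:
{"op": "play_rows", "data": {
  "dp": [
    [0, 0, -0.6],
    [0, 0, -0.4],
    [0, 0, 0],
    [0, 0, 0]
  ],
  "yaw": [0, 0, 0, 0]
}}

```text
t: 9.53
ee_pos: [582.1, 4.5, 43.5]
orientation: [2.457, 1.958, 0.0]
ft_force: [-2.1, -1.2, 4.2]
width: 31.9
grasp_force: 30.0
```

Call:
{"op": "play_rows", "data": {
  "dp": [
    [0, 0, 0],
    [0, 0, 0],
    [0, 0, 0],
    [0, 0, 0],
    [0, 0, 0],
    [0, 0, 0]
  ],
  "yaw": [0, 0, 0, 0, 0, 0],
  "gripper": 0.3
}}

```text
t: 10.03
ee_pos: [582.0, 4.6, 42.5]
orientation: [2.457, 1.958, 0.0]
ft_force: [0.5, -0.2, -0.1]
width: 61.3
grasp_force: 0.0
```

Call:
{"op": "play_rows", "data": {
  "dp": [
    [0, 0, 20],
    [0, 0, 35],
    [0, 0, 35],
    [0, 0, 35],
    [0, 0, 35],
    [0, 0, 15],
    [0, 0, 0]
  ],
  "yaw": [0, 0, 0, 0, 0, 0, 0]
}}

```text
t: 10.62
ee_pos: [584.5, 4.6, 222.0]
orientation: [2.453, 1.955, 0.01]
ft_force: [0.7, -0.9, 0.4]
width: 61.6
grasp_force: 0.0
```

```bash
python3 - <<'E'
from h import *
q,y,o=pose(); print(q.round(2),round(y,2),o['width']); s=shot('wrist')
np.savez('w7.npz',img=s[0]['pixels'],T=s[1],K=s[2],d=s[3])
cv2.imwrite('pics/w7c.png',cv2.resize(s[0]['pixels'][60:300,100:420,::-1],(800,600),interpolation=cv2.INTER_CUBIC))
P=cloud(s); np.savez('w7.npz',img=s[0]['pixels'],T=s[1],K=s[2],d=s[3],P=P);a=np.radians(-12.95); c,sn=np.cos(a),np.sin(a); p=P-[554.2,12.3,0]
f=np.stack([p[...,0]*c+p[...,1]*sn,-p[...,0]*sn+p[...,1]*c,p[...,2]],-1)
g=s[0]['pixels'].astype(int); blue=(g[...,2]>g[...,0]+40)
z=blue&(abs(f[...,0]-30)<30)&(f[...,2]>22)&(f[...,2]<30)&(f[...,1]>0); print('foot+',f[z].min(0),f[z].max(0),np.median(f[z],0))
z=blue&(abs(f[...,0]-30)<30)&(f[...,2]>22)&(f[...,2]<30)&(f[...,1]<0); print('foot-',f[z].min(0),f[z].max(0),np.median(f[z],0))
z=(f[...,2]>34)&(f[...,2]<42)&(abs(f[...,0]+48)<28)&(abs(f[...,1])<28); print('boss',z.sum(),f[z].min(0),f[z].max(0),cv2.minEnclosingCircle(P[z][:,:2].astype(np.float32)))
for n,zz in [('socket_mouth',38),('socket_floor',24)]:
    for k in models.landmark_of(s[0],n)[:2]: print(n,k['conf'],k['location'],at_z(s,k['location'],zz)[0].round(1))
E
```

```text
[584.53   4.58 221.99] -12.9 61.57887057095446
foot+ [ 9.99593419 12.79208074 22.2826742 ] [47.74367838 64.32019117 29.99781374] [29.74625778 49.14381372 25.69055583]
foot- [ 11.37403488 -62.50710268  23.25353591] [ 47.4373248  -19.26368852  29.8912058 ] [ 29.51168689 -49.37660753  25.66119636]
boss 633 [-68.80754423 -20.1062391   34.01072729] [-25.82035258  22.07883737  39.58926753] ((508.0323486328125, 23.398012161254883), 21.741331100463867)
socket_mouth 0.55 [184.9, 177.2] [509.5  23.9  38. ]
socket_floor 0.74 [182.2, 178.0] [502.2  21.7  24. ]
```

View pics/w7c.png

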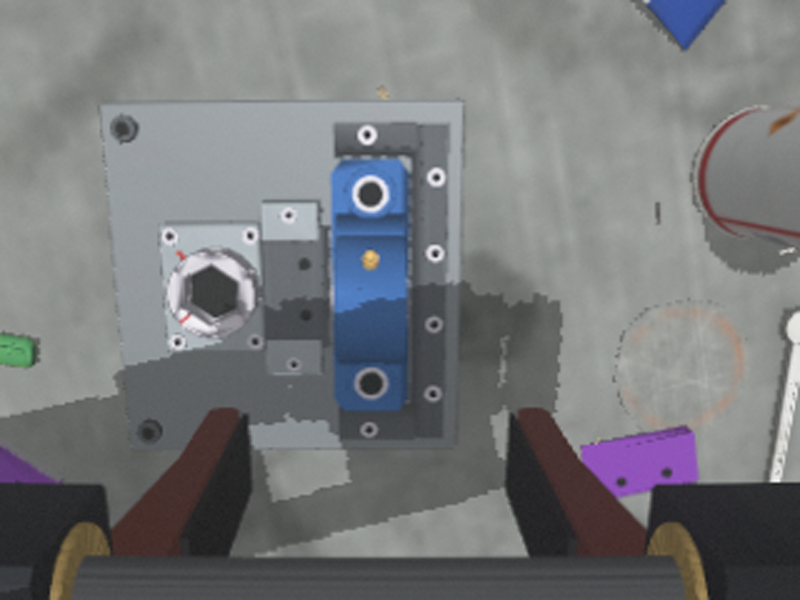

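```bash
python3 - <<'E'
from h import *
D=np.load('w7.npz'); s=({},D['T'],D['K'],D['d']); g=D['img'].astype(int); P=D['P']
c0=np.array([507.9,23.3])
red=(g[...,0]>g[...,1]+40)&(g[...,0]>g[...,2]+40)&(np.hypot(P[...,0]-c0[0],P[...,1]-c0[1])<40)
n,l=cv2.connectedComponents(red.astype(np.uint8),connectivity=8)
for i in range(1,n):
    v,u=np.nonzero(l==i); w=P[v,u]
    for z in (38,30):
        q=at_z(s,np.c_[u,v],z)[:,:2].mean(0)-c0; print(i,len(u),w[:,2].mean().round(1),z,'r',np.hypot(*q).round(1),'ang in fixture',(np.degrees(np.arctan2(q[1],q[0]))+12.95).round(1))
# plan view, fixture aligned
k=12;N=600; a=np.radians(-12.95); yy,xx=np.mgrid[:N,:N]; fx=(xx-N/2)/k; fy=(N/2-yy)/k
W=np.stack([c0[0]+fx*np.cos(a)-fy*np.sin(a),c0[1]+fx*np.sin(a)+fy*np.cos(a),np.full(fx.shape,38.)],-1).reshape(-1,3)
uv=proj(s,W).astype(np.float32).reshape(N,N,2)
im=cv2.remap(D['img'],uv[...,0],uv[...,1],cv2.INTER_CUBIC)
cv2.imwrite('pics/plan.png',im[:,:,::-1])
E
```

```text
1 6 24.3 38 r 23.8 ang in fixture 122.9
1 6 24.3 30 r 24.1 ang in fixture 128.6
2 6 37.5 38 r 17.3 ang in fixture -139.9
2 6 37.5 30 r 20.1 ang in fixture -139.7
```

View pics/plan.png

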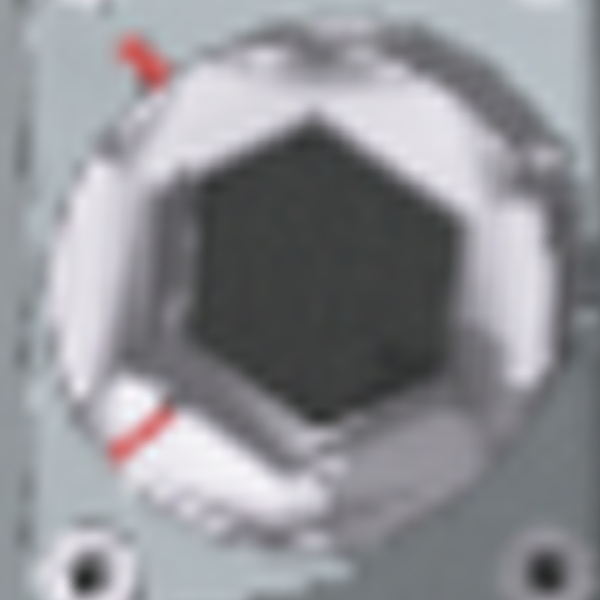

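Call:
{"op": "play_rows", "data": {
  "dp": [
    [-8, 25, 0],
    [-9, 33, 0],
    [-9, 33, 0],
    [-9, 33, 0],
    [-9, 33, 0],
    [-9, 33, 0],
    [-9, 33, 0],
    [-4, 15, 0]
  ],
  "yaw": [-2.3, -2.3, -2.3, -2.4, -2.4, -2.4, -2.4, -2.3]
}}

```text
t: 11.43
ee_pos: [513.6, 245.2, 215.1]
orientation: [-2.743, -1.529, 0.006]
ft_force: [0.5, 0.2, -0.1]
width: 61.8
grasp_force: 0.0
```

Call:
{"op": "play_rows", "data": {
  "dp": [
    [0, 0, 0],
    [0, 0, 0],
    [0, 0, 0]
  ],
  "yaw": [0, 0, 0]
}}

```text
t: 11.68
ee_pos: [515.4, 241.6, 216.1]
orientation: [2.743, 1.531, -0.004]
ft_force: [-0.7, -0.2, -0.0]
width: 61.3
grasp_force: 0.0
```

```bash
python3 - <<'E'
from h import *
q,y,o=pose(); print(q.round(2),round(y,2),o['width'],o['qpos'])
s=shot('wrist'); save(s,'w8.png'); P=cloud(s); g=s[0]['pixels'].astype(int)
m=(g[...,0]>110)&(g[...,1]<70)&(g[...,2]<70)&(P[...,2]>108)&(P[...,2]<140)&(abs(P[...,1]-240)<90)&(abs(P[...,0]-528)<90)
m=cv2.morphologyEx(m.astype(np.uint8),cv2.MORPH_OPEN,np.ones((3,3)))>0
Q=P[m]; print(m.sum(),Q[:,2].max(),cv2.minAreaRect(Q[:,:2].astype(np.float32)))
m=(abs(P[...,2]-46)<4)&(abs(P[...,1]-240)<60)&(abs(P[...,0]-525)<60)
print(m.sum(),cv2.minAreaRect(P[m][:,:2].astype(np.float32)))
for k in models.landmark_of(s[0],'stand_mouth')[:2]: print(k['conf'],k['location'],at_z(s,k['location'],46)[0].round(1))
E
```

```text
[515.43 241.65 216.06] -31.65 61.27395223462914 [ 4.17686501e-01  3.51057165e-01  1.75887456e+00 -4.07802524e-04
  1.03434712e+00  9.70280574e-01]
1893 129.26200134269638 ((521.2498168945312, 242.39199829101562), (108.9519271850586, 20.583393096923828), 57.97701644897461)
1922 ((519.5035400390625, 241.7727508544922), (72.11270904541016, 72.23078155517578), 3.9116852283477783)
0.66 [255.0, 176.1] [522.6 243.6  46. ]
```

Call:
{"op": "play_rows", "data": {
  "dp": [
    [5, 0.5, -25],
    [0, 0, -35],
    [0, 0, -35],
    [0, 0, -17],
    [0, 0, -8],
    [0, 0, 0],
    [0, 0, 0]
  ],
  "yaw": [0, 0, 0, 0, 0, 0, 0]
}}

```text
t: 12.37
ee_pos: [521.6, 242.6, 98.0]
orientation: [2.744, 1.529, 0.001]
ft_force: [0.3, 0.2, -0.6]
width: 61.0
grasp_force: 0.0
```

Call:
{"op": "play_rows", "data": {
  "dp": [
    [0, 0, 0],
    [0, 0, 0],
    [0, 0, 0],
    [0, 0, 0],
    [0, 0, 0],
    [0, 0, 0],
    [0, 0, 0],
    [0, 0, 0]
  ],
  "yaw": [0, 0, 0, 0, 0, 0, 0, 0],
  "gripper": 1
}}

```text
t: 13.03
ee_pos: [521.2, 243.3, 97.8]
orientation: [-2.744, -1.53, -0.001]
ft_force: [-1.4, -0.9, 3.8]
width: 23.6
grasp_force: 30.0
```

```bash
python3 - <<'E'
from h import *
q,y,o=pose(); print(q.round(2),round(y,2),o['width'],o['grasp_force'],o['ft_force'],o['moment'])
E
```

```text
[521.16 243.27  97.82] -31.7 23.61942626325569 30.00387579202652 [-1.43574834 -0.9425771   3.76040341] [-0.06418381  0.17868052 -0.00833921]
```

Call:
{"op": "play_rows", "data": {
  "dp": [
    [0, 0, 0],
    [0, 0, 8],
    [0, 0, 15],
    [0, 0, 20],
    [0, 0, 20],
    [0, 0, 10],
    [0, 0, 0],
    [0, 0, 0]
  ],
  "yaw": [0, 0, 0, 0, 0, 0, 0, 0]
}}

```text
t: 13.7
ee_pos: [520.8, 243.0, 170.5]
orientation: [2.744, 1.53, 0.001]
ft_force: [-0.3, 0.5, -3.5]
width: 23.7
grasp_force: 30.0
```

```bash
cat > tilt.py <<'E'
from h import *
q,y,o=pose(); print(q.round(2),round(y,2),o['width'].__round__(2),o['ft_force'].round(1),o['moment'].round(3))
s=shot('wrist'); save(s,'w9.png'); P=cloud(s); g=s[0]['pixels'].astype(int)
M=R.from_rotvec(o['orientation']).as_matrix(); L=(P-q)@M
red=(g[...,0]>100)&(g[...,1]<75)&(g[...,2]<75)&(abs(L[...,2]+26)<25)&(abs(L[...,1])<20)&(abs(L[...,0])<75)
red=cv2.morphologyEx(red.astype(np.uint8),cv2.MORPH_OPEN,np.ones((3,3)))>0
Q=L[red]; print(len(Q),Q.min(0).round(1),Q.max(0).round(1),'med y',np.median(Q[:,1]).round(2))
for b in range(-55,60,10):
    z=Q[(abs(Q[:,0]-b)<5)&(abs(Q[:,1])<6)]
    if len(z)>10: print(b,np.percentile(z[:,2],[20,50]).round(1),np.median(Q[abs(Q[:,0]-b)<5][:,1]).round(1))
E
python3 tilt.py
```

```text
[520.84 243.03 170.5 ] -31.7 23.68 [-0.3  0.5 -3.5] [-0.042  0.092 -0.032]
5995 [-52.7 -10.5 -31.5] [ 54.9  11.9 -10.4] med y 0.6
-55 [-29.6 -29.2] -0.6
-45 [-29.9 -29.4] 0.5
-35 [-29.9 -29.5] 0.0
-25 [-29.8 -29.5] 0.0
-5 [-29.9 -29.4] 0.6
5 [-29.9 -29.4] 0.6
15 [-29.8 -29.3] 1.1
25 [-29.8 -29.3] 1.1
35 [-29.8 -29.3] 1.1
45 [-30.  -28.8] 7.9
55 [-27.9 -26.3] 1.5
```

View pics/w9.png

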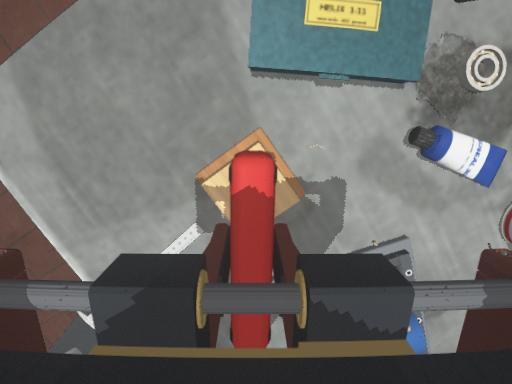

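Call:
{"op": "play_rows", "data": {
  "dp": [
    [-1, -15, 0],
    [-1, -20, 0],
    [-1, -20, 0],
    [-1, -25, 0],
    [-1, -25, 0],
    [-1, -25, 0],
    [-1, -25, 0],
    [-1, -25, 0]
  ],
  "yaw": [7, 7, 7, 7, 7, 7, 7, 7]
}}

```text
t: 14.42
ee_pos: [511.7, 61.8, 169.0]
orientation: [-1.695, -2.643, 0.003]
ft_force: [1.1, -0.0, -2.9]
width: 24.0
grasp_force: 30.0
```

Call:
{"op": "play_rows", "data": {
  "dp": [
    [-1, -20, -5],
    [-1, -15, -5],
    [-1, -5, -5],
    [-1, 0, 0],
    [0, 0, 0],
    [0, 0, 0],
    [0, 0, 0]
  ],
  "yaw": [7, 7, 6.5, 0, 0, 0, 0]
}}

```text
t: 15.0
ee_pos: [509.0, 23.7, 155.4]
orientation: [-1.21, -2.899, -0.0]
ft_force: [1.0, -0.1, -2.7]
width: 23.5
grasp_force: 30.0
```

```bash
python3 tilt.py
```

```text
[509.04  23.67 155.43] 44.71 23.54 [ 1.  -0.1 -2.7] [-0.02   0.016  0.025]
5780 [-53.9 -11.2 -31.3] [ 54.4  11.2 -12.5] med y -0.52
-55 [-29.8 -29.3] 0.4
-45 [-29.9 -29.3] -0.7
-35 [-29.9 -29.4] -0.6
-25 [-29.9 -29.7] -1.7
-15 [-29.4 -28.8] 2.7
-5 [-30.  -29.5] -0.1
5 [-29.8 -29.4] 0.4
15 [-29.8 -29.3] 0.4
25 [-29.8 -29.3] 0.4
35 [-29.9 -29.4] -1.5
45 [-29.6 -29.2] -6.3
55 [-27.7 -25.5] -0.1
```

Call:
{"op": "play_rows", "data": {
  "dp": [
    [-0.8, -0.5, -12],
    [0, 0, -12],
    [0, 0, -4],
    [0, 0, -2],
    [0, 0, -2],
    [0, 0, 0],
    [0, 0, 0]
  ],
  "yaw": [0, 0, 0, 0, 0, 0, 0]
}}

```text
t: 15.63
ee_pos: [508.5, 22.7, 123.9]
orientation: [1.207, 2.9, 0.0]
ft_force: [0.4, -0.7, -3.0]
width: 23.8
grasp_force: 30.0
```

Call:
{"op": "play_rows", "data": {
  "dp": [
    [0, 0, -1],
    [0, 0, -1],
    [0, 0, 0],
    [0, 0, 0]
  ],
  "yaw": [0, 0, 0, 0]
}}

```text
t: 15.97
ee_pos: [508.4, 22.6, 121.7]
orientation: [1.207, 2.9, 0.0]
ft_force: [0.2, 0.2, -3.4]
width: 23.7
grasp_force: 30.0
```

No contact yet; keep lowering.

Call:
{"op": "play_rows", "data": {
  "dp": [
    [0, 0, -1],
    [0, 0, -1],
    [0, 0, 0],
    [0, 0, 0]
  ],
  "yaw": [0, 0, 0, 0]
}}

```text
t: 16.3
ee_pos: [508.1, 22.6, 119.4]
orientation: [-1.207, -2.9, 0.0]
ft_force: [0.5, 0.6, -3.3]
width: 23.3
grasp_force: 30.0
```

Call:
{"op": "play_rows", "data": {
  "dp": [
    [0, 0, -1],
    [0, 0, 0],
    [0, 0, 0]
  ],
  "yaw": [0, 0, 0]
}}

```text
t: 16.55
ee_pos: [508.1, 22.6, 118.4]
orientation: [-1.207, -2.9, 0.0]
ft_force: [0.5, 0.8, -2.9]
width: 23.7
grasp_force: 30.0
```

Call:
{"op": "play_rows", "data": {
  "dp": [
    [0, 0, -1.5],
    [0, 0, -1.5],
    [0, 0, -1],
    [0, 0, 0],
    [0, 0, 0]
  ],
  "yaw": [0, 0, 0, 0, 0]
}}

```text
t: 16.97
ee_pos: [508.1, 22.6, 114.4]
orientation: [-1.207, -2.9, 0.0]
ft_force: [-0.3, 0.6, -2.5]
width: 23.7
grasp_force: 30.0
```

Call:
{"op": "play_rows", "data": {
  "dp": [
    [0, 0, -1],
    [0, 0, -0.5],
    [0, 0, -0.5],
    [0, 0, 0],
    [0, 0, 0]
  ],
  "yaw": [0, 0, 0, 0, 0]
}}

```text
t: 17.38
ee_pos: [508.2, 22.6, 112.5]
orientation: [-1.207, -2.9, 0.0]
ft_force: [0.3, -0.5, -3.1]
width: 23.5
grasp_force: 30.0
```

```bash
python3 -c "
from h import *
q,y,o=pose(); print(q,y,o['ft_force'],o['moment'])"
```

```text
[508.15190009  22.56828751 112.46260783] 44.79490890069826 [ 0.2534919  -0.48688691 -3.11620569] [ 0.23491335 -0.02174858 -0.00359329]
```

Call:
{"op": "play_rows", "data": {
  "dp": [
    [0, 0, 0],
    [0, 0, 0],
    [0, 0, 0],
    [0, 0, 0],
    [0, 0, 0],
    [0, 0, 0],
    [0, 0, 0],
    [0, 0, 0]
  ],
  "yaw": [-5, -5, -5, -5, -5, -5, -5, -5]
}}

```text
t: 18.05
ee_pos: [507.9, 22.5, 112.5]
orientation: [-2.131, -2.308, 0.001]
ft_force: [-1.1, 0.1, -2.1]
width: 23.8
grasp_force: 30.0
```

```bash
python3 -c "
from h import *
q,y,o=pose(); print(q,y,o['ft_force'],o['moment'])"
```

```text
[507.89061975  22.49664873 112.52496194] 4.579283849436592 [-1.11073125  0.14043263 -2.12693266] [0.06201177 0.18684013 0.11220978]
```

Turning well, moment 0.11 N m. Continue.

Call:
{"op": "play_rows", "data": {
  "dp": [
    [0, 0, 0],
    [0, 0, 0],
    [0, 0, 0],
    [0, 0, 0],
    [0, 0, 0],
    [0, 0, 0],
    [0, 0, 0],
    [0, 0, 0]
  ],
  "yaw": [-5, -5, -5, -5, -5, -5, -5, -5]
}}

```text
t: 18.72
ee_pos: [507.5, 22.6, 112.5]
orientation: [-2.791, -1.44, 0.002]
ft_force: [-2.2, 1.1, -1.7]
width: 23.7
grasp_force: 30.0
```

Call:
{"op": "play_rows", "data": {
  "dp": [
    [0, 0, 0],
    [0, 0, 0],
    [0, 0, 0],
    [0, 0, 0],
    [0, 0, 0],
    [0, 0, 0]
  ],
  "yaw": [-3, -3, -3, -2, 0, 0]
}}

```text
t: 19.22
ee_pos: [507.7, 22.7, 112.5]
orientation: [-2.914, -1.173, 0.002]
ft_force: [-1.4, 1.3, -0.3]
width: 23.8
grasp_force: 30.0
```

```bash
python3 tilt.py
```

```text
[507.66  22.68 112.47] -46.13 23.81 [-1.4  1.3 -0.3] [0.359 0.562 0.169]
6034 [-54.3 -10.  -32.2] [ 54.7  11.6 -12.8] med y 1.12
-55 [-28.5 -28.1] 0.9
-45 [-29.  -28.5] 0.6
-35 [-29.1 -28.7] 1.1
-25 [-29.5 -29.1] -0.2
-5 [-29.8 -29.3] 0.6
5 [-30.  -29.5] 0.6
15 [-30.2 -29.7] 0.6
25 [-30.4 -29.9] 1.1
35 [-30.7 -30.2] 1.1
45 [-30.9 -30.3] 6.1
55 [-28.5 -26.6] 1.5
```

Call:
{"op": "play_rows", "data": {
  "dp": [
    [0, 0, 0],
    [0, 0, 0],
    [0, 0, 0],
    [0, 0, 0],
    [0, 0, 0]
  ],
  "yaw": [-2, -2, 0, 0, 0]
}}

```text
t: 19.68
ee_pos: [508.0, 22.6, 112.5]
orientation: [-2.953, -1.071, 0.001]
ft_force: [-1.4, 1.0, -0.3]
width: 24.1
grasp_force: 30.1
```

```bash
python3 tilt.py | head -2
```

```text
[507.95  22.65 112.48] -50.12 24.15 [-1.4  1.  -0.3] [0.544 0.686 0.205]
6125 [-53.6  -9.9 -32.1] [ 54.8  11.9 -12.3] med y 1.54
```

Call:
{"op": "play_rows", "data": {
  "dp": [
    [0, 0, 0],
    [0, 0, 0],
    [0, 0, 0],
    [0, 0, 0]
  ],
  "yaw": [-2, 0, 0, 0]
}}

```text
t: 20.07
ee_pos: [508.1, 22.6, 112.5]
orientation: [-2.972, -1.019, 0.0]
ft_force: [-2.6, 2.8, 0.1]
width: 23.8
grasp_force: 30.1
```

```bash
python3 tilt.py | head -2; cp pics/w9.png pics/w10.png
```

```text
[508.09  22.63 112.5 ] -52.14 23.79 [-2.6  2.8  0.1] [0.601 0.662 0.231]
6201 [-53.3  -9.9 -32. ] [ 54.9  11.8 -10.6] med y 1.54
```

Call:
{"op": "play_rows", "data": {
  "dp": [
    [0, 0, 0],
    [0, 0, 0],
    [0, 0, 0],
    [0, 0, 0]
  ],
  "yaw": [-2, -1, 0, 0]
}}

```text
t: 20.45
ee_pos: [508.2, 22.6, 112.5]
orientation: [-2.997, -0.941, 0.0]
ft_force: [-1.5, 2.3, -0.8]
width: 23.7
grasp_force: 30.1
```

```bash
python3 tilt.py
```

```text
[508.16  22.61 112.5 ] -55.15 23.69 [-1.5  2.3 -0.8] [0.57  0.659 0.32 ]
6273 [-53.6 -10.1 -31.8] [ 55.   11.8 -11.2] med y 1.12
-55 [-29.1 -28.5] 2.8
-45 [-29.2 -28.7] 1.7
-35 [-29.4 -28.9] 1.1
-25 [-29.6 -29.2] 0.3
-5 [-29.8 -29.3] 1.1
5 [-29.9 -29.4] 1.1
15 [-30.  -29.6] 0.6
25 [-30.3 -29.7] 0.6
35 [-30.4 -29.9] 0.6
45 [-30.5 -29.9] 3.4
55 [-28.3 -26. ] 1.6
```

Call:
{"op": "play_rows", "data": {
  "dp": [
    [0, 0, 0],
    [0, 0, 0],
    [0, 0, 0],
    [0, 0, 0]
  ],
  "yaw": [-2, -1, 0, 0]
}}

```text
t: 20.83
ee_pos: [508.2, 22.5, 112.5]
orientation: [3.021, 0.862, 0.0]
ft_force: [-2.8, 1.3, 0.3]
width: 23.7
grasp_force: 30.1
```

```bash
python3 tilt.py
```

```text
[508.22  22.49 112.54] -58.16 23.69 [-2.8  1.3  0.3] [0.325 0.675 0.228]
6341 [-53.4 -11.3 -31.5] [ 55.6  12.9 -10.2] med y 1.09
-55 [-29.  -28.6] 4.4
-45 [-29.4 -28.9] 2.7
-35 [-29.5 -29. ] 2.2
-25 [-29.8 -29.2] 1.6
-5 [-29.7 -29.2] 1.1
5 [-29.8 -29.3] 1.1
15 [-29.9 -29.4] 0.4
25 [-30.  -29.5] 0.1
35 [-30.  -29.5] -0.3
45 [-30.1 -29.5] 1.5
55 [-28.3 -26.6] 1.1
```

```bash
cat > jaw.py <<'E'
from h import *
import sys
s=shot(sys.argv[1]); save(s,'w11.png'); P=cloud(s);a=np.radians(-12.95); c,sn=np.cos(a),np.sin(a); p=P-[554.2,12.3,0]
f=np.stack([p[...,0]*c+p[...,1]*sn,-p[...,0]*sn+p[...,1]*c,p[...,2]],-1)
g=s[0]['pixels'].astype(int); blue=(g[...,2]>g[...,0]+40)
for y0 in (-55,-40,40,55):
    z=blue&(abs(f[...,0]-30)<30)&(f[...,2]>20)&(f[...,2]<29)&(abs(f[...,1]-y0)<8)
    if z.sum()>10: print('foot',y0,z.sum(),f[z].min(0).round(1),f[z].max(0).round(1))
z=~blue&(f[...,2]>20)&(f[...,2]<26)&(abs(f[...,1])<20)&(f[...,0]>-25)&(f[...,0]<20)
print('jaw',z.sum(),f[z][:,:2].min(0) if z.any() else '',f[z][:,:2].max(0) if z.any() else '')
z=(f[...,2]>21)&(f[...,2]<27)&(abs(f[...,1])<60)&(f[...,0]>49)&(f[...,0]<75)&~blue
if z.any(): print('wall',f[z][:,0].min(),f[z][:,0].max())
c0=np.array([507.9,23.3])
red=(g[...,0]>g[...,1]+40)&(g[...,0]>g[...,2]+40)&(np.hypot(P[...,0]-c0[0],P[...,1]-c0[1])<32)&(P[...,2]<50)
n,l=cv2.connectedComponents(red.astype(np.uint8),connectivity=8)
for i in range(1,n):
    v,u=np.nonzero(l==i); w=P[v,u].mean(0); q=w[:2]-c0; print('red',len(u),w.round(1),np.hypot(*q).round(1),(np.degrees(np.arctan2(q[1],q[0]))+12.95).round(1))
E
python3 jaw.py wrist; echo; python3 jaw.py top
```

```text
foot -55 522 [ 12.5 -63.   23.1] [ 49.9 -47.   29. ]
foot -40 335 [ 12.3 -47.9  22.8] [ 56.4 -32.3  29. ]
foot 40 562 [11.5 32.2 21.1] [49.8 48.  29. ]
foot 55 714 [11.5 47.2 20.9] [49.7 63.  29. ]
jaw 1465 [-22.68081763 -19.9822862 ] [11.42467786 19.9050823 ]
wall 49.47952837428042 67.55553407721786
red 5 [522.7  10.9  37.8] 19.3 -26.9
red 16 [495.3  44.5  23.6] 24.6 133.7
red 2 [497.9  40.   37.4] 19.5 133.9

foot 55 24 [28.5 47.2 23.7] [49.9 62.4 29. ]
jaw 0  
wall 50.582943531934085 67.55787238666109
```

Call:
{"op": "play_rows", "data": {
  "dp": [
    [0, 0, 0],
    [0, 0, 4],
    [0, 0, 6],
    [0, 0, 12],
    [0, 0, 20],
    [0, 0, 20],
    [0, 0, 0],
    [0, 0, 0]
  ],
  "yaw": [2, 0, 0, 0, 0, 0, 0, 0]
}}

```text
t: 21.65
ee_pos: [509.6, 22.5, 175.9]
orientation: [3.005, 0.912, 0.006]
ft_force: [-0.9, -0.1, -2.9]
width: 23.9
grasp_force: 30.0
```

```bash
python3 tilt.py; python3 jaw.py wrist
```

```text
[509.63  22.46 175.85] -56.24 23.94 [-0.9 -0.1 -2.9] [-0.072  0.15   0.002]
6345 [-53.1 -10.9 -31.1] [55.6 12.3 -9.8] med y 1.08
-55 [-29.1 -28.8] 2.8
-45 [-29.4 -29. ] 1.7
-35 [-29.6 -29.1] 1.7
-25 [-29.7 -29.3] 1.6
-5 [-29.8 -29.3] 0.6
5 [-29.8 -29.3] 0.6
15 [-29.8 -29.3] 0.6
25 [-29.9 -29.4] 0.1
35 [-30.  -29.5] -0.1
45 [-30.  -29.5] 2.4
55 [-28.  -26.2] 1.1
foot -55 347 [ 12.3 -63.   21.5] [ 50. -47.  29.]
foot -40 282 [ 12.2 -47.9  20.2] [ 49.9 -32.6  28.9]
foot 40 347 [11.6 32.3 22.6] [49.7 47.7 28.9]
foot 55 459 [11.4 47.3 23.2] [49.6 62.9 29. ]
jaw 898 [-20.82095743 -19.93505474] [11.12883736 19.98286179]
wall 49.5764262269083 67.44980325716145
red 3 [493.9  45.1  21.3] 25.9 135.6
```

Call:
{"op": "play_rows", "data": {
  "dp": [
    [1, 20, 0],
    [1, 30, 0],
    [2, 35, 0],
    [2, 35, 0],
    [2, 35, 0],
    [1, 30, 0],
    [1, 25, 0],
    [1, 10, 0]
  ],
  "yaw": [0, 0, 0, 0, 0, 0, 0, 0]
}}

```text
t: 22.42
ee_pos: [518.5, 245.4, 173.0]
orientation: [-3.005, -0.916, 0.002]
ft_force: [-0.3, -1.0, -2.5]
width: 23.6
grasp_force: 30.0
```

Call:
{"op": "play_rows", "data": {
  "dp": [
    [0, 0, -12],
    [0, 0, -12],
    [0, 0, 0],
    [0, 0, 0],
    [0, 0, 0]
  ],
  "yaw": [0, 0, 0, 0, 0]
}}

```text
t: 22.83
ee_pos: [519.0, 241.2, 150.0]
orientation: [3.006, 0.911, -0.002]
ft_force: [-0.0, -0.6, -3.2]
width: 23.5
grasp_force: 30.0
```

```bash
python3 - <<'E'
from h import *
q,y,o=pose(); print(q.round(2),round(y,2))
s=shot('wrist'); P=cloud(s)
m=(abs(P[...,2]-46)<4)&(abs(P[...,1]-240)<60)&(abs(P[...,0]-525)<60)
print(m.sum(),cv2.minAreaRect(P[m][:,:2].astype(np.float32)))
E
```

```text
[519.01 241.19 149.95] -56.29
2001 ((519.857421875, 241.44232177734375), (72.47037506103516, 71.4405288696289), 3.8540425300598145)
```

Call:
{"op": "play_rows", "data": {
  "dp": [
    [0.7, 0.5, -8],
    [0, 0, -10],
    [0, 0, -10],
    [0, 0, -10],
    [0, 0, -5],
    [0, 0, 0],
    [0, 0, 0]
  ],
  "yaw": [0, 0, 0, 0, 0, 0, 0]
}}

```text
t: 23.47
ee_pos: [519.6, 243.0, 106.9]
orientation: [3.006, 0.913, -0.002]
ft_force: [0.6, 0.6, -2.6]
width: 23.4
grasp_force: 30.0
```

Call:
{"op": "play_rows", "data": {
  "dp": [
    [0, 0, -4],
    [0, 0, -3],
    [0, 0, -1],
    [0, 0, 0],
    [0, 0, 0]
  ],
  "yaw": [0, 0, 0, 0, 0]
}}

```text
t: 23.88
ee_pos: [519.9, 243.1, 99.6]
orientation: [-3.006, -0.913, -0.0]
ft_force: [0.9, 0.2, -2.7]
width: 23.6
grasp_force: 30.0
```

Call:
{"op": "play_rows", "data": {
  "dp": [
    [0, 0, -1],
    [0, 0, -0.7],
    [0, 0, 0],
    [0, 0, 0],
    [0, 0, 0]
  ],
  "yaw": [0, 0, 0, 0, 0]
}}

```text
t: 24.3
ee_pos: [520.0, 243.2, 98.0]
orientation: [-3.006, -0.913, -0.001]
ft_force: [-0.1, 0.8, -1.9]
width: 23.8
grasp_force: 30.0
```

Call:
{"op": "play_rows", "data": {
  "dp": [
    [0, 0, 0],
    [0, 0, 0],
    [0, 0, 0],
    [0, 0, 0],
    [0, 0, 0],
    [0, 0, 0],
    [0, 0, 0]
  ],
  "yaw": [0, 0, 0, 0, 0, 0, 0],
  "gripper": 0.3
}}

```text
t: 24.88
ee_pos: [519.9, 243.1, 97.8]
orientation: [-3.006, -0.913, -0.0]
ft_force: [0.1, -0.0, -0.1]
width: 60.7
grasp_force: 0.0
```

Call:
{"op": "play_rows", "data": {
  "dp": [
    [0, 0, 10],
    [0, 0, 20],
    [0, 0, 30],
    [0, 0, 40],
    [0, 0, 40],
    [0, 0, 20],
    [0, 0, 0],
    [0, 0, 0]
  ],
  "yaw": [0, 0, 0, 0, 0, 0, 0, 0]
}}

```text
t: 25.55
ee_pos: [520.4, 243.3, 259.7]
orientation: [-3.006, -0.913, -0.005]
ft_force: [0.1, 0.1, -1.4]
width: 61.5
grasp_force: 0.0
```

```bash
python3 - <<'E'
from h import *
s=shot('wrist'); save(s,'w12f.png'); P=cloud(s); g=s[0]['pixels'].astype(int)
m=(g[...,0]>110)&(g[...,1]<70)&(g[...,2]<70)&(P[...,2]>90)&(P[...,2]<160)&(abs(P[...,1]-240)<90)&(abs(P[...,0]-528)<90)
Q=P[m]; print(m.sum(),np.percentile(Q[:,2],[5,50,95,99]),cv2.minAreaRect(Q[Q[:,2]>112][:,:2].astype(np.float32)))
E
python3 jaw.py top
```

```text
1534 [123.24910991 126.63575807 128.10024823 128.59789632] ((519.8399658203125, 243.3795166015625), (111.18217468261719, 20.902639389038086), 35.23162078857422)
foot -55 38 [ 14.6 -62.5  20.8] [ 48.8 -47.5  29. ]
foot -40 38 [ 12.8 -47.5  21.7] [ 50.2 -33.   28.9]
foot 40 28 [13.3 34.2 22.2] [50.4 47.8 28.3]
foot 55 44 [13.  47.2 20.3] [49.8 63.  28.8]
jaw 112 [-24.21220314 -19.72337843] [11.54684293 19.84847418]
wall 50.974121608443035 67.18207648648497
```

View pics/w12f.png

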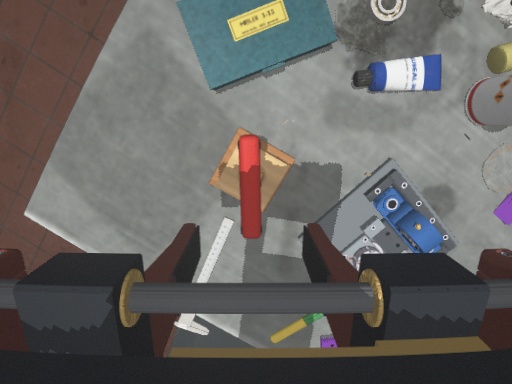

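The picture shows the key upright in its stand (grip around pixel 250,190) with its top at the original height. The block is clamped in the pocket (around 410,220).

```bash
python3 -c "
from h import *
print(ticket.close_job())"
```

```text
the job is handed in; nothing more can be done
None
```

The bearing block is clamped tight against the back wall and the hex key is back upright in its stand. My last camera checks confirmed both; the job was handed in at about 26 s of the 67 s limit, and no verdict came back.

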